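# Reassemble and load the tea-cup steriliser

### The arm

A 7-joint arm with a two-finger parallel gripper is mounted at the origin on the work surface. World frame = base frame: x ahead of the robot, y to its left, z up, the work surface at z = 0. Lengths are in m, angles in rad, forces in N, time in s.
With the tool pointing down it reaches from about 0.425 to 0.925 m from the base axis. Payload 6.8 kg.
Tool frame: the origin (TCP) lies between the finger pads; the fingertips stand 17 mm ahead of it and the grasp point (between the pads) lies 2 mm behind it; z points along the fingers, x is the direction in which the jaws open and shut, and the axes are right-handed (so a half turn about z gives the same grasp; the last joint's range is limited). The gripper opens to 85 mm and grips with 20 to 120 N. Pads are 22 mm wide; open, the fingers measure 114 mm over their backs; the gripper's body (76 mm by 85 mm) begins 54 mm behind the grasp point. The pads swing forward as they close: fully open they stand 13 mm farther back than shut.
Start: joints at [-1.271, 0.477, 0.022, 1.555, -0.011, 1.109, -0.083], TCP at [0.268, 0.62, 0.248] pointing down, gripper open.
Joint ranges: [-2.96, 2.96], [-0.34, 2.1], [-1.41, 1.46], [0.24, 2.44], [-1.37, 4.51], [0.17, 1.92], [-2.96, 2.96]. Speed limits (rad/s): [2.39, 2.39, 3.14, 3.14, 3.14, 3.14, 3.14].

### API

Orientations are given as a unit quaternion [w, x, y, z].
In Python, from station import readout, read_camera, get_calibration, bot, models gives the robot as it stands.
- The arm moves only by the tool carry_out, never from a script. Its argument "deltas" is a list of rows, each a list of 2 entries, a list of its own where there are three numbers: the shift along the tool's x, y, z in cm, then the turn about the tool's z in degrees. A call has 1 to 10 rows; each row is the pose to reach, as a shift and turn from the pose measured when the call began, along the tool's axes at that moment; what a row does not reach only later rows make up. A row lasts 1/8 s, in which the tool goes at most 62.5 mm and 10.7 degrees, less where a joint would pass 70% of its speed; a pose out of reach is approached as far as the arm can. A call with a gripper value outside its range is refused whole. "hand" is the opening, from 0 (shut) to 1 (fully open), set as the call begins (left out, the last holds). The fingers move at their own pace and stop on an object; "newtons" is the grip in N (left out, the last holds). Time passes only in rows, so rows that repeat a pose let the fingers close. It gives the time, the measured TCP pose, the force and the opening at its end, in the units of the state.
- readout.get_obs(): the state, without advancing time (a new reading comes with each control period).
- read_camera(name): name is "scene" or "side" or "wrist"; returns the picture (400x640x3 uint8, red, green, blue); there is no depth.
- get_calibration(name): a dict with "fov_y" (degrees; the focal length in pixels is half the picture's height over the tangent of half this angle, whatever the lens; pixels are square), "cx", "cy" (the principal point, pixels), "world_from_camera" (4x4, takes a point from camera to world coordinates). Camera axes: x right, y down, z forward; pixel columns grow to the right and rows downward; lengths in m; the calibration is good to about 2 mm. A picture is of the moment at which its call begins: read the wrist's pose just before it. get_calibration takes no time and is no camera call; for the wrist camera it gives the pose at the moment of the call.
- bot.hand_in(): hands the job in, once; it reports no verdict.
Trained networks look in the newest picture that a camera, given by its name, has taken for a name from the list of things; names that differ only in an ending like _2 or _b are one class to them, and where a whole thing is asked for, a point or a joint stands for the part that bears it (a point fixed in the world has none). Each returns a list of dicts, best first, with "score" (0 to 1); they miss things now and then, are a little off and sometimes report something else, mostly with a low value. They report only what shows in the picture. A call takes as long as a camera call. They do not tell look-alikes from the thing itself.
- models.spot_in(query, camera): "centre" ([row, column] in pixels, amid what is visible of it).
The state is a dict: "t": time; "q": joint angles; "joint_vel": joint speeds; "joint_torque": joint torques, N m; "eef_pos": TCP position; "tool_rot": TCP orientation; "contact_force": force on the tool from outside, world axes, zero at the start; "torque": the same for the moment, N m; "gripper_width": opening from 0.0 (shut) to 1.0 (fully open).
Only numpy, scipy, OpenCV 4.12 (cv2) and the standard library are available. Lean on these libraries where they do the work, as an engineer would, in place of code of your own. Each camera call takes 0.05 s, during which the arm holds its last target. There are 200 camera calls.

### The job

Get the cup steriliser ready to run: fit its turntable back on the drive hub, turned so that its three holes go down over the three studs and it lies flush on the hub, then stand every footed tea cup from the mat upside down, as it is now, on the plate of the turntable. Then close the lid and swing the wire latch fully over onto the lid, behind its catch; leave the other things on the counter where they are.

Things in the scene. Friction and masses are not known exactly. Their poses are not given: they have to be found in the camera images.
- steriliser: white tabletop cup steriliser, fixed: an open-topped square housing 232 x 232 mm, rim 113 mm above the counter, walls 10 mm thick, its well 212 mm square with the floor 34 mm above the counter. Origin: centre of its underside, at counter height; x and y along its sides, z up. Lid hinge along the top of its +y wall, latch outside its -y wall, control panel on its -x wall
- hub: steel drive hub in the middle of the well, at a varying angle; it does not turn. Flange 104 mm across, centre spigot 24 mm in diameter and 20 mm high (top 8 mm tapered), three brass studs 8 mm in diameter and 7.5 mm high, 40 mm from the axis, at 90, 210 and 330 degrees from its x axis. Origin: centre of the flange's upper face, 40 mm above the counter, z up
- turntable: loose round aluminium plate, 200 mm in diameter, 8 mm thick with a rim 3 mm wide standing 5 mm above it, 0.3 to 0.6 kg, with a 29 mm centre bore and three 12 mm holes 40 mm from the axis, at 90, 210 and 330 degrees from its x axis. Origin: centre of its underside, z up. Starts flat on a grey mat. Seated, its origin is at the hub's; out of line it rests on the stud tops, 7.5 mm too high
- turntable_grip (a point): middle of the turntable's black grip bar: 60 mm long (along the turntable's x axis), 12 mm wide, 12 mm high, on two 8 mm posts 24 mm either side of the centre; on the axis, 40 mm above the plate's underside, free space beneath it
- lid (a joint): lid angle, rad: 0 shut, 1.57 upright, 1.85 fully open, leaning back on its stop outside the +y wall, where it starts. A flat panel 12 mm thick, 232 mm wide, reaching 222 mm from the hinge, 0.5 kg, damped hinge; its weight swings it shut from below about 1.5 and open from above that. Shut, its underside lies on the rim, its top 125 mm above the counter
- lid_hinge (a point): middle of the lid's hinge axis (on the top outer edge of the steriliser's +y wall, 113 mm above the counter); the axis runs along the steriliser's x
- lid_edge (a point): middle of the lid's free edge, on its outer (upper when shut) face, 222 mm from the hinge. A steel tongue 36 mm wide with a 4 mm upturned lip at its end, the catch, sticks out 14 mm beyond it
- latch (a joint): angle of the wire latch, rad: 0 closed (its cross bar lying on the lid's top, just behind the lip of the tongue), about 0.67 straight up, 1.75 its open stop, leaning outward. A slightly stiff pivot keeps it where it is left (under 1 N at the bar moves it)
- latch_pivot (a point): middle of the latch's pivot axis, 24 mm outside the steriliser's -y wall and 87 mm above the counter; the axis runs along the steriliser's x
- latch_bar (a point): middle of the latch's cross bar, a round steel bar 10 mm in diameter and 56 mm between the two side arms (28 mm either side), parallel to the pivot and 55 mm from it. With the latch closed it is 34 mm towards +y of the steriliser and 43 mm above the pivot
- cup0: white footed porcelain tea cup, 60 mm high, upside down on a grey mat (two to four are there; None if absent): rim 58 mm in diameter at the bottom, bowl narrowing to 30 mm at 42 mm height, above it a straight round foot 30 mm in diameter up to 60 mm, by which to grip it; 0.12 kg. Origin: centre of the rim, on the underside, z up
- cup1: white footed porcelain tea cup, 60 mm high, upside down on a grey mat (two to four are there; None if absent): rim 58 mm in diameter at the bottom, bowl narrowing to 30 mm at 42 mm height, above it a straight round foot 30 mm in diameter up to 60 mm, by which to grip it; 0.12 kg. Origin: centre of the rim, on the underside, z up
- cup2: white footed porcelain tea cup, 60 mm high, upside down on a grey mat (two to four are there; None if absent): rim 58 mm in diameter at the bottom, bowl narrowing to 30 mm at 42 mm height, above it a straight round foot 30 mm in diameter up to 60 mm, by which to grip it; 0.12 kg. Origin: centre of the rim, on the underside, z up
- cup3: white footed porcelain tea cup, 60 mm high, upside down on a grey mat (two to four are there; None if absent): rim 58 mm in diameter at the bottom, bowl narrowing to 30 mm at 42 mm height, above it a straight round foot 30 mm in diameter up to 60 mm, by which to grip it; 0.12 kg. Origin: centre of the rim, on the underside, z up
- tea_tin: a dark round tea tin, 72 mm in diameter, 100 mm high; to be left where it is. Origin: centre of its underside
- dishes: a stack of three square white dishes, 85 mm wide, 36 mm high; to be left where it is. Origin: centre of its underside
- jug: a small grey-green stoneware jug without handle, 50 mm in diameter, 65 mm high, beside the cups; to be left where it is. Origin: centre of its underside
- sugar_bowl: an open earthenware sugar bowl, 84 mm in diameter, 60 mm high; to be left where it is. Origin: centre of its underside
- paper_cups: a stack of black paper cups, 84 mm in diameter, 117 mm high; to be left where it is. Origin: centre of its underside
- spoon: a wooden spoon about 200 mm long, lying on the counter; to be left where it is. Origin: centre of its underside
- bowl: an open white bowl, 100 mm in diameter, 50 mm high; to be left where it is. Origin: centre of its underside
There are look-alikes about, which are no part of the job. What is shaped like the cup3 but blue or red is not meant.

How it is judged:
On the way, in this order (a step that is already met when the one before it is completed fails the run):
1. the turntable is seated flush on the hub, its holes over the studs (z of turntable in the frame of hub between -0.003 and 0.003 m and horizontal distance between turntable and hub below 0.004 m and angle between turntable's own z axis and vertical below 0.04 rad), for 0.3 s.
2. every cup stands upside down on the seated turntable, let go (all of step 1 and horizontal distance between each of cup0, cup1, cup2, cup3 and turntable below 0.073 m and z of cup0 in the frame of turntable between 0.005 and 0.012 m and angle between each of cup0, cup1, cup2, cup3's own z axis and vertical below 0.1 rad and contact force between each of cup0, cup1, cup2, cup3 and the fingers below 0.1 N and linear speed of each of cup0, cup1, cup2, cup3 below 0.03 m/s and z of cup1 in the frame of turntable between 0.005 and 0.012 m and z of cup2 in the frame of turntable between 0.005 and 0.012 m and z of cup3 in the frame of turntable between 0.005 and 0.012 m), for 0.3 s.
3. the lid is shut (value of joint lid below 0.04 rad), for 0.3 s.
4. the latch is swung over onto the lid behind its catch (value of joint latch below 0.12 rad), for 0.2 s.
At the end, for the whole second after the job is handed in: The turntable lies flush on the hub (within 3 mm in height, 4 mm sideways); every cup present stands upside down on it, its centre within 73 mm of the turntable's axis, at rest; the lid is shut (below 0.04 rad) and the latch closed (below 0.12 rad) (all of step 2 and value of joint lid below 0.04 rad and value of joint latch below 0.12 rad); the robot touches nothing.
It fails at once if another thing on the counter is knocked aside or over ((distance of tea_tin from where it was at the start of the episode above 0.05 m or angle between tea_tin's own z axis and vertical above 0.6 rad) or (distance of dishes from where it was at the start of the episode above 0.05 m or angle between dishes's own z axis and vertical above 0.6 rad) or (distance of jug from where it was at the start of the episode above 0.05 m or angle between jug's own z axis and vertical above 0.6 rad) or (distance of sugar_bowl from where it was at the start of the episode above 0.05 m or angle between sugar_bowl's own z axis and vertical above 0.6 rad) or (distance of paper_cups from where it was at the start of the episode above 0.05 m or angle between paper_cups's own z axis and vertical above 0.6 rad) or (distance of spoon from where it was at the start of the episode above 0.05 m or angle between spoon's own z axis and vertical above 0.6 rad) or (distance of bowl from where it was at the start of the episode above 0.05 m or angle between bowl's own z axis and vertical above 0.6 rad)).
Of cup0, cup1, cup2, cup3 only 2 to 4 are there at a start; the rules pass over those that are not, and their reading is None.
At some moment in a run one of turntable, cup0, cup1, cup2, cup3 may be knocked a few centimetres aside while the robot is not near it.
It also fails if it takes over 210 s, if anything falls off the work surface, if the arm or the gripper's body presses on something with over 40 N, if the wrist force passes 120 N, or if a joint passes its speed limit or range.

## Working session

There is one attempt and no reset: what is moved stays moved. The work goes in short steps, Python scripts to look and compute and a tool call to move; the robot and the scene stay as the last step left them, time stands still between calls to the robot, and variables do not carry over. Pictures are saved under pics/ and viewed, about 12 in all and at most 16, crops included, and the job is handed in when it is done.

Besides the shell and the picture viewer there is one more tool, called after "Call:" as name(argument=value, ...) on one line, values as JSON. carry_out: Moves the arm, as the interface text tells. Its arguments: {"type":"object","properties":{"deltas":{"type":"array"},"hand":{"type":"number"},"newtons":{"type":"number"}},"required":["deltas"]}

```bash
mkdir -p pics; ls
cat > h.py <<'E'
import numpy as np, cv2
from station import readout, read_camera, get_calibration, bot, models
from scipy.spatial.transform import Rotation as R
def snap(n,f):
    im=read_camera(n); cv2.imwrite('pics/'+f+'.png',im[...,::-1]); return im
def K(c): f=200/np.tan(np.radians(c['fov_y'])/2); return f,c['cx'],c['cy']
def ray(c,row,col,z):
    f,cx,cy=K(c); T=np.array(c['world_from_camera'])
    d=T[:3,:3]@np.array([(col-cx)/f,(row-cy)/f,1]); o=T[:3,3]
    return o+d*(z-o[2])/d[2]
def proj(c,P):
    f,cx,cy=K(c); T=np.array(c['world_from_camera'])
    p=(np.atleast_2d(P)-T[:3,3])@T[:3,:3]; return np.c_[p[:,1]/p[:,2]*f+cy,p[:,0]/p[:,2]*f+cx]
def tool():
    o=readout.get_obs(); w=o['tool_rot']; return np.array(o['eef_pos']),R.from_quat([w[1],w[2],w[3],w[0]]).as_matrix()
def shift(P): 
    p,M=tool(); return (M.T@(np.array(P)-p)*100).round(2)
E
python3 - <<'E'
from h import *
o=readout.get_obs(); print(o['t'],o['eef_pos'],o['tool_rot'],o['contact_force']); print(tool()[1].round(3))
for n in['scene','side','wrist']:
    snap(n,n+'0'); c=get_calibration(n); print(n,c['fov_y'],c['cx'],c['cy'],np.array(c['world_from_camera']).round(3).tolist())
    for q in['cup0','turntable','turntable_grip','hub','lid_edge','latch_bar']+(['jug','steriliser'] if n!='wrist' else []):
        print(q,[(np.round(d['centre']).tolist(),round(d['score'],2)) for d in models.spot_in(q,n)][:6])
E
```

```text
pics
0.0 [0.26746889 0.61913833 0.24732111] [ 5.54786699e-04  8.35630694e-01  5.49290910e-01 -7.28959356e-04] [-0.08438629 -0.84435909 -0.56849836]
[[ 0.397  0.918 -0.001]
 [ 0.918 -0.397 -0.002]
 [-0.002  0.    -1.   ]]
scene 56.10580829357708 319.906422236125 200.70371061452752 [[0.77, 0.553, -0.319, 0.837], [0.638, -0.666, 0.386, -0.427], [0.001, -0.501, -0.865, 0.963], [0.0, 0.0, 0.0, 1.0]]
cup0 [([319.0, 234.0], 0.98), ([268.0, 222.0], 0.96), ([224.0, 206.0], 0.94), ([371.0, 203.0], 0.78), ([289.0, 252.0], 0.65)]
turntable [([271.0, 307.0], 0.79)]
turntable_grip [([271.0, 308.0], 0.65)]
hub [([185.0, 369.0], 0.82)]
lid_edge [([102.0, 409.0], 0.67)]
latch_bar [([212.0, 350.0], 0.42)]
jug [([332.0, 256.0], 0.57)]
steriliser [([138.0, 390.0], 0.75)]
side 45.03183848531686 312.87913348312793 200.37447789771144 [[0.762, -0.377, 0.526, -0.373], [-0.647, -0.42, 0.636, -1.142], [-0.019, -0.825, -0.564, 1.076], [0.0, 0.0, 0.0, 1.0]]
cup0 [([277.0, 298.0], 0.89), ([258.0, 360.0], 0.67), ([284.0, 421.0], 0.66), ([275.0, 341.0], 0.52), ([271.0, 382.0], 0.51)]
turntable [([232.0, 351.0], 0.74), ([190.0, 289.0], 0.6), ([251.0, 395.0], 0.24)]
turntable_grip [([235.0, 352.0], 0.64)]
hub [([190.0, 288.0], 0.57), ([193.0, 356.0], 0.53)]
lid_edge [([137.0, 256.0], 0.91), ([226.0, 408.0], 0.48)]
latch_bar [([190.0, 314.0], 0.64)]
jug [([254.0, 397.0], 0.51)]
steriliser [([169.0, 273.0], 0.79)]
wrist 67.4162151536801 318.71809379270763 197.32809128341296 [[0.396, 0.887, 0.236, 0.208], [0.918, -0.383, -0.102, 0.644], [0.0, 0.257, -0.966, 0.374], [0.0, 0.0, 0.0, 1.0]]
cup0 []
turntable []
turntable_grip []
hub []
lid_edge []
latch_bar []
```

```bash
cd pics; python3 -c "
import cv2,numpy as np
a=[cv2.imread(n+'0.png') for n in('scene','side','wrist')]
print([x.shape for x in a])"
```

```text
[(400, 640, 3), (400, 640, 3), (400, 640, 3)]
```

```bash
cd pics; python3 -c "
import cv2
a=cv2.imread('scene0.png')[60:400,140:500]; cv2.imwrite('v1.png',cv2.resize(a,None,fx=2.2,fy=1.75) if 0 else cv2.resize(a,(635,600),interpolation=cv2.INTER_CUBIC))
a=cv2.imread('side0.png')[90:320,210:500]; cv2.imwrite('v2.png',cv2.resize(a,(756,600),interpolation=cv2.INTER_CUBIC))"
```

```text
(no output)
```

View pics/v1.png

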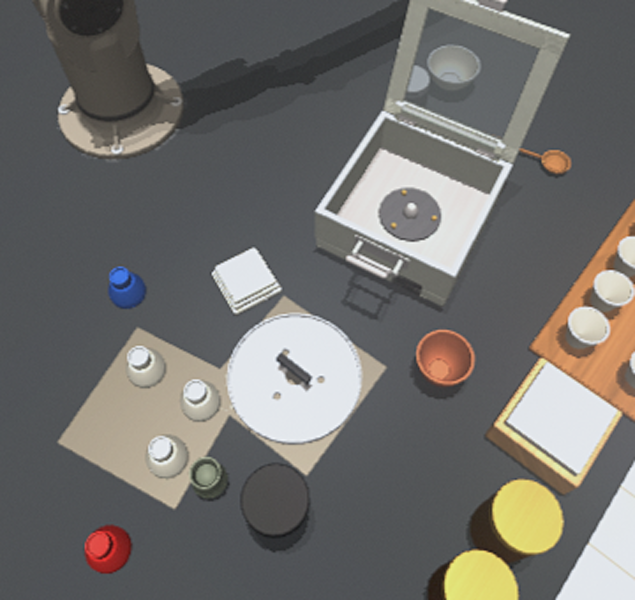

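View pics/v2.png

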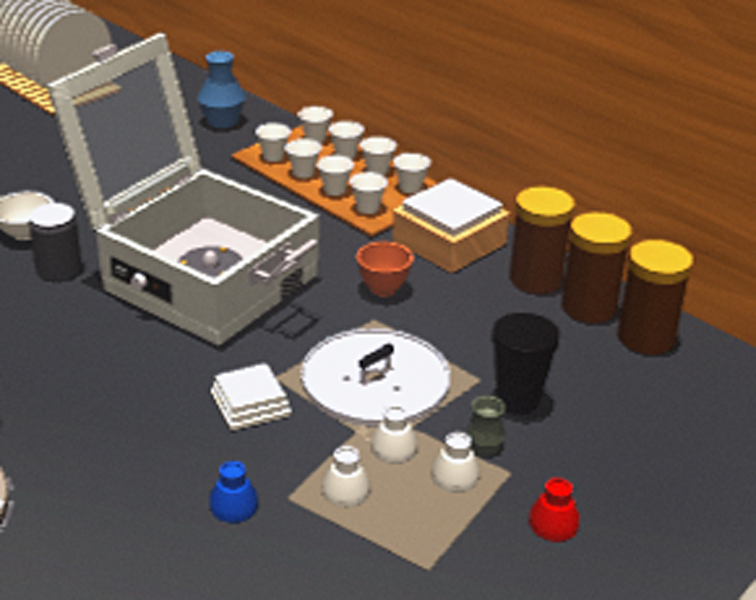

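The scene picture shows three white cups on the mat (foot tops near scene pixels (263,220), (283,250), (316,232) row, col). The blue cup (219,208) and red one (369,199) are decoys. The turntable is at (271,307) and the hub at about (178,373). The lid is open, with the latch on the near wall.

Run:
```python
from h import *
c=get_calibration('scene'); s=get_calibration('side')
def v1(x,y,z): return ray(c,60+y*340/600,140+x*360/635,z)
def v2(x,y,z): return ray(s,90+y*230/600,210+x*290/756,z)
for n,a,b,z in[('cupA',(139,352),(348,455),.06),('cupB',(195,385),(396,413),.06),('cupC',(160,442),(459,440),.06),('bar',(294,370),(376,356),.046),('spig',(411,209),(210,257),.06),
 ('rimL',(355,258),(256,271),.113),('rimcorner -y,-x',(316,211),(220,290),.113),('-y+x',(441,273),(318,215),.113),('hinge -x',(391,113),(100,230),.113),('hinge +x',(512,166),None,.113),
 ('bar l',(347,247),(254,272),.1),('bar r',(391,267),(314,242),.1)]:
    print(n,v1(*a,z).round(4),v2(*b,z).round(4) if b else '')
for x,y in[(404,192),(393,225),(434,217)]: print('stud',v1(x,y,.0475).round(4))
for x,y in[(277,396),(321,379),(292,377)]: print('hole',v1(x,y,.008).round(4))
for x,y in[(279,352),(310,386)]: print('barend',v1(x,y,.046).round(4))
for x,y in[(245,275),(207,470),(275,490),(444,350),(455,70)]: print('obst',v1(x,y,.04).round(4))
```

```text
cupA [ 0.416 -0.322  0.06 ] [ 0.4172 -0.3301  0.06  ]
cupB [ 0.5132 -0.3053  0.06  ] [ 0.5152 -0.3133  0.06  ]
cupC [ 0.5331 -0.3917  0.06  ] [ 0.5362 -0.3996  0.06  ]
bar [ 0.6024 -0.1961  0.046 ] [ 0.5914 -0.2006  0.046 ]
spig [0.5741 0.1304 0.06  ] [0.5636 0.1235 0.06  ]
rimL [ 0.5765 -0.0252  0.113 ] [ 0.5402 -0.0133  0.113 ]
rimcorner -y,-x [0.4796 0.0016 0.113 ] [ 0.474  -0.0164  0.113 ]
-y+x [0.688  0.0349 0.113 ] [0.7046 0.0402 0.113 ]
hinge -x [0.4509 0.2337 0.113 ] [0.4399 0.2224 0.113 ]
hinge +x [0.6658 0.2679 0.113 ] 
bar l [ 0.5515 -0.0118  0.1   ] [0.5488 0.0019 0.1   ]
bar r [0.623 0.003 0.1  ] [0.6639 0.004  0.1   ]
stud [0.5415 0.1585 0.0475]
stud [0.5661 0.0939 0.0475]
stud [0.6088 0.1495 0.0475]
hole [ 0.5995 -0.2329  0.008 ]
hole [ 0.633  -0.1714  0.008 ]
hole [ 0.5976 -0.1967  0.008 ]
barend [ 0.5675 -0.1892  0.046 ]
barend [ 0.6356 -0.1996  0.046 ]
obst [ 0.4398 -0.1254  0.04  ]
obst [ 0.6024 -0.3763  0.04  ]
obst [ 0.6901 -0.337   0.04  ]
obst [ 0.7515 -0.0294  0.04  ]
obst [0.4477 0.4551 0.04  ]
```

Run:
```python
from h import *
print(shift([.268,.62,.45]),shift([.48,.1,.45]),shift([.6,-.2,.35]))
```

```text
[ 4.000e-02  1.000e-02 -2.017e+01] [-39.29  40.1  -20.17] [-62.07  63.01 -10.17]
```

Call:
carry_out(deltas=[[[0,0,-6],0],[[0,0,-12],0],[[-2,2,-18],0],[[-6,6,-20.2],0],[[-10,10,-20.2],0],[[-14,14,-20.2],0],[[-18,18,-20.2],0],[[-22,22,-20.2],0],[[-26,26,-20.2],0],[[-30,30,-20.2],0]], hand=0.6, newtons=40)

```text
t: 2.5
eef_pos: [0.4245, 0.2233, 0.4506]
tool_rot: [-0.0, 0.836, 0.549, 0.0]
contact_force: [1.2, 0.5, 0.3]
gripper_width: 0.601
```

Call:
carry_out(deltas=[[[-4,4,0],0],[[-8,8,0],0],[[-12,12,0],3],[[-16,16,0],6],[[-20,20,0],9],[[-24,24,0],12],[[-28,28,3],14],[[-32,32,6],14],[[-32,33,9],14],[[-32,33,10],14]])

```text
t: 3.75
eef_pos: [0.6, -0.2014, 0.3481]
tool_rot: [-0.001, 0.897, 0.443, -0.001]
contact_force: [-0.2, 1.6, -0.9]
gripper_width: 0.602
```

Run:
```python
from h import *
p,M=tool(); print(p,M.round(3).tolist(),readout.get_obs()['t'])
im=snap('wrist','w1'); c=get_calibration('wrist')
import pickle; pickle.dump(c,open('w1.pkl','wb'))
print(proj(c,[[.6,-.197,.008],[.416,-.322,.06]]),np.array(c['world_from_camera']).round(3)[:3,3])
for q in['turntable_grip','cup0','turntable']: print(q,[(np.round(d['centre']).tolist(),round(d['score'],2)) for d in models.spot_in(q,'wrist')])
```

```text
[ 0.59998169 -0.20140651  0.34807474] [[0.608, 0.794, -0.003], [0.794, -0.608, 0.001], [-0.001, -0.003, -1.0]] 3.75
[[159.69396175 321.50808216]
 [111.83559036 163.07796504]] [ 0.548 -0.163  0.474]
turntable_grip [([154.0, 324.0], 0.67)]
cup0 [([267.0, 151.0], 0.79), ([205.0, 197.0], 0.74), ([161.0, 232.0], 0.73), ([15.0, 157.0], 0.71), ([113.0, 179.0], 0.57)]
turntable [([151.0, 323.0], 0.68)]
```

View pics/w1.png

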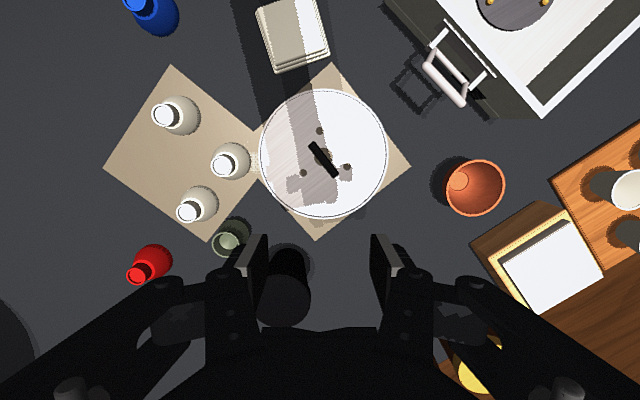

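Plate centre is at about (152,323), bar diagonal, holes at (131,320), (173,303) and (167,347). Cup feet are at (114,164), (160,224) and (211,189), and the scene estimate agrees with this view.

```bash
cat > tt.py <<'E'
from h import *
def plate(im,c,ctr,z0,near=None):
    """plate pose: dark bar + dark hole pixels fitted. ctr guess [x,y]"""
    g=im.max(2)
    r,cc=proj(c,[[*ctr,z0+.046]])[0]
    m=(g<45).astype(np.uint8); n,l,st,ce=cv2.connectedComponentsWithStats(m)
    best=min((k for k in range(1,n) if 40<st[k,4]<3000),key=lambda k:np.hypot(ce[k,0]-cc,ce[k,1]-r))
    ys,xs=np.where(l==best); pts=np.array([ray(c,y,x,z0+.046)[:2] for y,x in zip(ys,xs)])
    (cx,cy),(w,h),a=cv2.minAreaRect((pts*1e4).astype(np.float32)); 
    u=np.linalg.svd(pts-pts.mean(0))[2][0]
    return np.array([cx,cy])/1e4,(w/10,h/10),np.degrees(np.arctan2(u[1],u[0])),len(pts)
E
python3 - <<'E'
from tt import *
import pickle
c=pickle.load(open('w1.pkl','rb')); im=cv2.imread('pics/w1.png')[...,::-1]
print(plate(im,c,[.6,-.197],.002))
for r,k in[(131,320),(173,303),(167,347)]: print('hole',ray(c,r,k,.010).round(4))
for r,k in[(114,164),(160,224),(211,189)]: print('cup',ray(c,r,k,.062).round(4))
# plate outline: bright region
m=((im.min(2)>150)).astype(np.uint8); g=cv2.cvtColor(im,cv2.COLOR_RGB2GRAY)
th=np.radians(np.arange(0,360,3)); 
def edge(ctr,z,rad=.1):
    best=[]
    gg=cv2.GaussianBlur(g,(0,0),.8).astype(np.float32)
    def samp(r): q=proj(c,np.c_[ctr[0]+r*np.cos(th),ctr[1]+r*np.sin(th),np.full(len(th),z)]).astype(np.float32); return cv2.remap(gg,q[:,1:],q[:,:1],1).ravel()
    return np.median(samp(rad-.002)-samp(rad+.003))
S=[(edge((x,y),.015),x,y) for x in np.arange(.59,.612,.001) for y in np.arange(-.21,-.185,.001)]
print(sorted(S)[-5:])
E
```

```text
(array([ 0.59693477, -0.19190791]), (58.27303466796875, 12.128417205810546), np.float64(0.8382434304894784), 332)
hole [ 0.5638 -0.1724  0.01  ]
hole [ 0.5988 -0.2325  0.01  ]
hole [ 0.6329 -0.1722  0.01  ]
cup [ 0.4194 -0.3222  0.062 ]
cup [ 0.513  -0.2999  0.062 ]
cup [ 0.5373 -0.3891  0.062 ]
[(np.float32(67.83447), np.float64(0.597), np.float64(-0.19199999999999998)), (np.float32(69.31592), np.float64(0.598), np.float64(-0.19299999999999998)), (np.float32(69.40039), np.float64(0.597), np.float64(-0.19299999999999998)), (np.float32(70.774414), np.float64(0.598), np.float64(-0.19099999999999998)), (np.float32(71.65869), np.float64(0.598), np.float64(-0.19199999999999998))]
```

Run:
```python
from h import *
print(shift([.5977,-.192,.12]),shift([.5977,-.192,.04]))
```

```text
[ 0.42 -0.78 23.17] [ 0.4  -0.79 31.17]
```

Call:
carry_out(deltas=[[[0.4,-0.8,4],-10],[[0.4,-0.8,9],-20],[[0.4,-0.8,14],-30],[[0.4,-0.8,19],-38],[[0.4,-0.8,23],-38],[[0.4,-0.8,23],-38],[[0.4,-0.8,23],-38]])

```text
t: 4.82
eef_pos: [0.5991, -0.1922, 0.1244]
tool_rot: [0.002, 0.702, 0.712, 0.002]
contact_force: [1.2, 1.0, 0.3]
gripper_width: 0.602
```

Run:
```python
from tt import *
p,M=tool(); print(p,np.degrees(np.arctan2(M[1,0],M[0,0])))
im=snap('wrist','w2'); c=get_calibration('wrist')
print(plate(im,c,[.5977,-.192],.002))
print(proj(c,[[.5977,-.192,.042]]),shift([.5977,-.192,.04]))
```

```text
[ 0.59914203 -0.19224936  0.12435103] 90.74404403385014
(array([ 0.59592979, -0.19393807]), (58.91788940429687, 11.713324737548827), np.float64(0.7313721938500634), 1303)
[[207.39209404 321.31825639]] [ 0.04 -0.22  8.46]
```

View pics/w2.png

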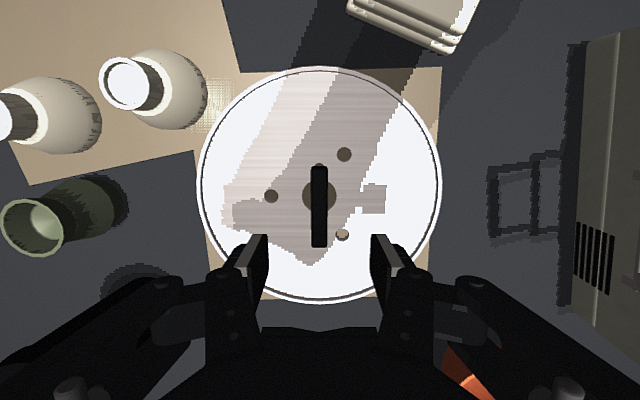

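The bar is centred between the jaws (rows 166–247, col 319) and the yaw agrees, so I descend and grip.

Call:
carry_out(deltas=[[[-0.1,-0.2,3],0],[[-0.1,-0.2,6],0],[[-0.1,-0.2,8.4],0],[[-0.1,-0.2,8.4],0],[[-0.1,-0.2,8.4],0]])

```text
t: 5.5
eef_pos: [0.5994, -0.1939, 0.0428]
tool_rot: [0.004, 0.702, 0.712, 0.003]
contact_force: [0.1, 0.1, -0.1]
gripper_width: 0.6
```

Call:
carry_out(deltas=[[[0,0,0],0],[[0,0,0],0],[[0,0,0],0],[[0,0,0],0],[[0,0,0],0],[[0,0,0],0]], hand=0, newtons=80)

```text
t: 6.25
eef_pos: [0.6003, -0.1936, 0.0442]
tool_rot: [0.004, 0.702, 0.712, 0.004]
contact_force: [-1.8, 1.1, 7.1]
gripper_width: 0.117
```

Call:
carry_out(deltas=[[[0,0,-2],0],[[0,0,-5],0],[[0,0,-9],0],[[0,0,-14],0],[[0,0,-19],0],[[0,0,-19.5],0],[[0,0,-19.5],0]])

```text
t: 7.12
eef_pos: [0.5974, -0.1933, 0.2392]
tool_rot: [0.004, 0.702, 0.712, 0.004]
contact_force: [-0.0, -1.0, -3.4]
gripper_width: 0.117
```

Call:
carry_out(deltas=[[[1,0,-4],0],[[2,0,-8],0],[[3,0,-12],0],[[3,0,-12],0],[[3,0,-12],0],[[3,0,-12],0]])

```text
t: 7.88
eef_pos: [0.5946, -0.1634, 0.3567]
tool_rot: [0.002, 0.703, 0.711, 0.003]
contact_force: [-0.1, -0.2, -2.9]
gripper_width: 0.119
```

Run:
```python
from tt import *
import pickle
p,M=tool(); print(p,M.round(4).tolist(),np.degrees(np.arctan2(M[1,0],M[0,0])))
im=snap('wrist','w3'); c=get_calibration('wrist'); pickle.dump((c,p,M),open('w3.pkl','wb'))
print(plate(im,c,p[:2],p[2]-.042))
q=proj(c,[[.573,.132,.06]])[0]; print(q)
r,k=q.astype(int)
cv2.imwrite('pics/w3v.png',np.hstack([cv2.resize(im[:,:,::-1],(480,300)),cv2.resize(im[max(r-60,0):r+60,min(k-60,520):][:120,:120,::-1],(300,300),interpolation=cv2.INTER_CUBIC)]))
```

```text
[ 0.5945764  -0.16344111  0.35668772] [[-0.0125, 0.9999, 0.007], [0.9999, 0.0125, 0.0006], [0.0005, 0.007, -1.0]] 90.71474029195402
(array([ 0.51345791, -0.20199858]), (1.3174026489257813, 24.7816162109375), np.float64(-59.91278544958747), 64)
[150.61055791 530.72796341]
```

View pics/w3v.png

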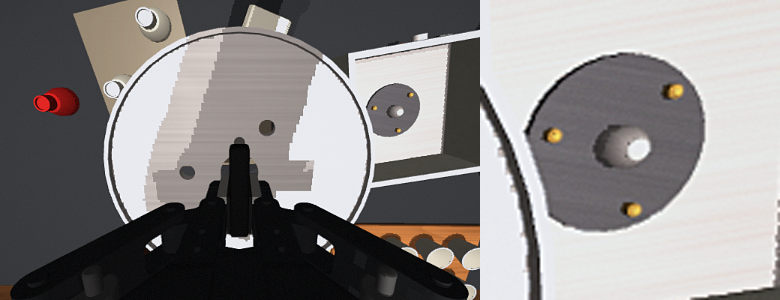

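Hub and its three brass studs show clearly on the right, and the plate hangs level in the hand.

Run:
```python
from tt import *
import pickle
from scipy.optimize import least_squares
c,p,M=pickle.load(open('w3.pkl','rb')); im=cv2.imread('pics/w3.png')[...,::-1].astype(int)
b=(im[...,0]-im[...,2]>70)&(im[...,0]>120); b[:90]=0;b[210:]=0;b[:,:470]=0;b[:,590:]=0
n,l,st,ce=cv2.connectedComponentsWithStats(b.astype(np.uint8))
S=[ce[k] for k in range(1,n) if st[k,4]>4]; print([(ce[k].round(1),st[k,4]) for k in range(1,n)])
P=np.array([ray(c,y,x,.0465)[:2] for x,y in S]); print('studs',P.round(4))
def f(v):
    a=v[2]+np.radians([90,210,330]); m=v[:2]+.04*np.c_[np.cos(a),np.sin(a)]
    return (min_assign(P,m)).ravel()
def min_assign(P,m): return np.array([q-m[np.argmin(np.hypot(*(m-q).T))] for q in P])
for a0 in (50,):
    s=least_squares(f,[.573,.132,np.radians(a0)]); print('hub',s.x[:2].round(4),np.degrees(s.x[2]),np.sqrt((s.fun**2).sum()/3))
# plate: radial edge fit, in plate plane (tilted as tool)
o=lambda u,v,h: p+M@np.array([u,v,.042-h])
g=cv2.GaussianBlur(cv2.cvtColor(im.astype(np.uint8),cv2.COLOR_RGB2GRAY),(0,0),.8).astype(np.float32)
th=np.radians(np.arange(0,360,3))
def ring(u,v,r,h=.013):
    q=proj(c,[o(u+r*np.cos(t),v+r*np.sin(t),h) for t in th]).astype(np.float32); ok=q[:,0]<250
    return cv2.remap(g,q[:,1:],q[:,:1],1).ravel()[ok]
T=[(np.median(ring(u,v,.0985))-np.median(np.minimum(ring(u,v,.1025),255))-0*1+np.mean(ring(u,v,.0985)>180)*100+np.mean(ring(u,v,.1025)<120)*100,u,v) for u in np.arange(-.006,.0061,.001) for v in np.arange(-.008,.0081,.001)]
print(sorted(T)[-6:])
# holes
d=(g<150)
for r,k in[(171,356),(229,249)]:
    w=g[r-14:r+15,k-14:k+15]; m=(w<np.percentile(w,50)-30).astype(np.uint8); n,l,st,ce=cv2.connectedComponentsWithStats(m); j=1+np.argmax(st[1:,4]); x,y=ce[j]+[k-14,r-14]
    # ray to tilted top face
    f_,cx,cy=K(c);T=np.array(c['world_from_camera']);D=T[:3,:3]@[(x-cx)/f_,(y-cy)/f_,1];O=o(0,0,.008);t=((O-T[:3,3])@M[:,2])/(D@M[:,2]); X=M.T@(T[:3,3]+t*D-p); print('hole tool frame',(x,y),st[j],X.round(4))
```

```text
[(array([548., 126.]), np.int32(23)), (array([499.4, 143.8]), np.int32(26)), (array([531.2, 173.7]), np.int32(23))]
studs [[0.5396 0.159 ]
 [0.5653 0.0945]
 [0.6081 0.149 ]]
hub [0.571  0.1342] 51.750599900240864 9.202502787356264e-05
[(np.float64(243.26519097222223), np.float64(-0.002), np.float64(-0.001)), (np.float64(243.81304253472223), np.float64(-0.002), np.float64(-0.002)), (np.float64(244.2825675843254), np.float64(0.0), np.float64(-0.002)), (np.float64(245.035884796627), np.float64(-0.001), np.float64(-0.003)), (np.float64(252.9481956845238), np.float64(-0.001), np.float64(-0.001)), (np.float64(257.8677145337302), np.float64(-0.001), np.float64(-0.002))]
hole tool frame (np.float64(355.5945205479452), np.float64(170.03835616438357)) [  3   3  22  21 365] [ 0.0183 -0.0376  0.034 ]
hole tool frame (np.float64(249.1455108359133), np.float64(229.70897832817337)) [  4   6  21  19 323] [-0.0411 -0.0033  0.034 ]
```

Run:
```python
from h import *
print(shift([.5736,.1343,.25]),shift([.5736,.1343,.115]))
```

```text
[29.8  -1.83 10.7 ] [29.79 -1.93 24.2 ]
```

Call:
carry_out(deltas=[[[4,-0.2,0],3],[[9,-0.6,0],6],[[14,-1,0],9],[[19,-1.4,2],9],[[24,-1.8,4],9],[[28,-1.8,7],9],[[29.8,-1.8,10],9],[[29.8,-1.8,12],9],[[29.8,-1.8,12],9],[[29.8,-1.8,12],9]])

```text
t: 9.18
eef_pos: [0.5745, 0.1337, 0.2376]
tool_rot: [0.003, 0.757, 0.654, 0.003]
contact_force: [0.6, -0.3, -2.9]
gripper_width: 0.119
```

Run:
```python
from h import *
p,M=tool(); print(p,M.round(4).tolist(),np.degrees(np.arctan2(M[1,0],M[0,0])))
print(shift([.5736,.1343,.13]),shift([.5736,.1343,.105]))
```

```text
[0.57450719 0.13367333 0.23758419] [[0.1452, 0.9894, 0.0084], [0.9894, -0.1452, 0.0003], [0.0015, 0.0083, -1.0]] 81.65376161208935
[ 0.03 -0.19 10.76] [ 0.03 -0.21 13.26]
```

Call:
carry_out(deltas=[[[0.05,-0.15,3],0],[[0.05,-0.2,6],0],[[0.05,-0.2,9],0],[[0.05,-0.2,11],0],[[0.05,-0.2,13],0],[[0.05,-0.2,13],0],[[0.05,-0.2,13],0]])

```text
t: 10.05
eef_pos: [0.5748, 0.1345, 0.109]
tool_rot: [0.003, 0.757, 0.654, 0.004]
contact_force: [0.1, 0.3, -3.0]
gripper_width: 0.118
```

Run:
```python
from h import *
p,M=tool(); print(p,np.degrees(np.arctan2(M[1,0],M[0,0])),readout.get_obs()['contact_force'])
print(shift([.5736,.1343,.082]))
snap('wrist','w4'); im=snap('scene','s4'); cv2.imwrite('pics/v4.png',np.hstack([cv2.imread('pics/w4.png')[:, 100:560],cv2.resize(im[100:240,300:450,::-1],(330,400))]))
```

```text
[0.57481244 0.13447317 0.10899665] 81.62127704810065 [ 0.09269099  0.25156675 -3.02742951]
[-0.04 -0.15  2.7 ]
```

View pics/v4.png

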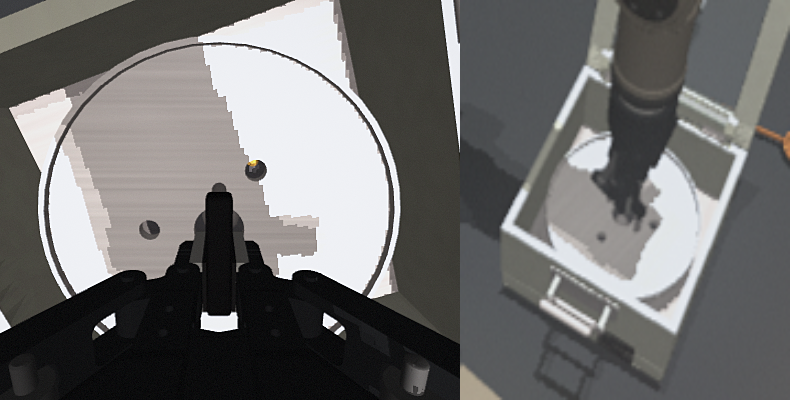

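Call:
carry_out(deltas=[[[-0.05,-0.2,0.4],0],[[-0.05,-0.2,0.8],0],[[-0.05,-0.2,1.2],0],[[-0.05,-0.2,1.4],0],[[-0.05,-0.2,1.4],0],[[-0.05,-0.2,1.4],0]])

```text
t: 10.9
eef_pos: [0.5729, 0.1344, 0.095]
tool_rot: [0.003, 0.757, 0.654, 0.004]
contact_force: [0.5, -0.2, -3.1]
gripper_width: 0.117
```

Run:
```python
from h import *
p,M=tool(); print(p,np.degrees(np.arctan2(M[1,0],M[0,0])),readout.get_obs()['contact_force'])
print(shift([.5736,.1343,.082]))
```

```text
[0.57291387 0.13440109 0.09503098] 81.63183604422227 [ 0.46804915 -0.21773503 -3.08846767]
[-0.    0.06  1.3 ]
```

Call:
carry_out(deltas=[[[0,0.05,0.3],0],[[0,0.05,0.6],0],[[0,0.05,0.9],0],[[0,0.05,0.9],0],[[0,0.05,0.9],0]])

```text
t: 11.52
eef_pos: [0.5735, 0.1343, 0.086]
tool_rot: [0.003, 0.757, 0.654, 0.004]
contact_force: [0.0, 0.5, -4.4]
gripper_width: 0.116
```

Call:
carry_out(deltas=[[[0,0,0.2],0],[[0,0,0.4],0],[[0,0,0.4],0],[[0,0,0.4],0]])

```text
t: 12.02
eef_pos: [0.5738, 0.1345, 0.0841]
tool_rot: [0.003, 0.757, 0.654, 0.005]
contact_force: [-7.6, -1.1, 17.0]
gripper_width: 0.121
```

Call:
carry_out(deltas=[[[0,0,0],0],[[0,0,0],0],[[0,0,0],0],[[0,0,0],0],[[0,0,0],0]], hand=0.4)

```text
t: 12.65
eef_pos: [0.5738, 0.1345, 0.084]
tool_rot: [0.003, 0.757, 0.654, 0.005]
contact_force: [0.7, -0.1, 0.4]
gripper_width: 0.397
```

Call:
carry_out(deltas=[[[0,0,-3],0],[[0,0,-7],0],[[0,0,-12],0],[[0,-3,-16],0],[[0,-3,-16],0],[[0,-3,-16],0]])

```text
t: 13.4
eef_pos: [0.5422, 0.1385, 0.2432]
tool_rot: [0.003, 0.757, 0.654, 0.005]
contact_force: [-0.6, 0.6, 0.0]
gripper_width: 0.401
```

Run:
```python
from tt import *
p,M=tool(); print(p,readout.get_obs()['contact_force'])
im=snap('wrist','w5'); c=get_calibration('wrist')
print(plate(im,c,[.571,.1342],.04))
g=cv2.GaussianBlur(cv2.cvtColor(im,cv2.COLOR_RGB2GRAY),(0,0),.8).astype(np.float32); th=np.radians(np.arange(0,360,3))
def ring(x,y,r,z):
    q=proj(c,np.c_[x+r*np.cos(th),y+r*np.sin(th),np.full(len(th),z)]).astype(np.float32); return cv2.remap(g,q[:,1:],q[:,:1],1).ravel()[q[:,0]<230]
for z in(.053,.0605):
  T=[(np.mean(np.abs(ring(x,y,.0985,z)-ring(x,y,.0955,z))),x,y) for x in np.arange(.561,.582,.001) for y in np.arange(.124,.145,.001)]; print(z,sorted(T)[-3:])
snap('side','s5'); sc=snap('scene','sc5')
cv2.imwrite('pics/v5.png',im[:,:,::-1])
```

```text
[0.54216067 0.13850136 0.24318701] [-0.62105702  0.58560784  0.04273333]
(array([0.56859399, 0.13315857]), (10.871273040771484, 59.22415771484375), np.float64(-7.97950658708278), 652)Traceback (most recent call last):
  File "<stdin>", line 9, in <module>
ValueError: operands could not be broadcast together with shapes (75,) (76,)
```

Run:
```python
from h import *
im=cv2.imread('pics/w5.png'); cv2.imwrite('pics/v5.png',cv2.resize(im[40:300,170:490],(738,600),interpolation=cv2.INTER_CUBIC))
```

```text
(no output)
```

View pics/v5.png

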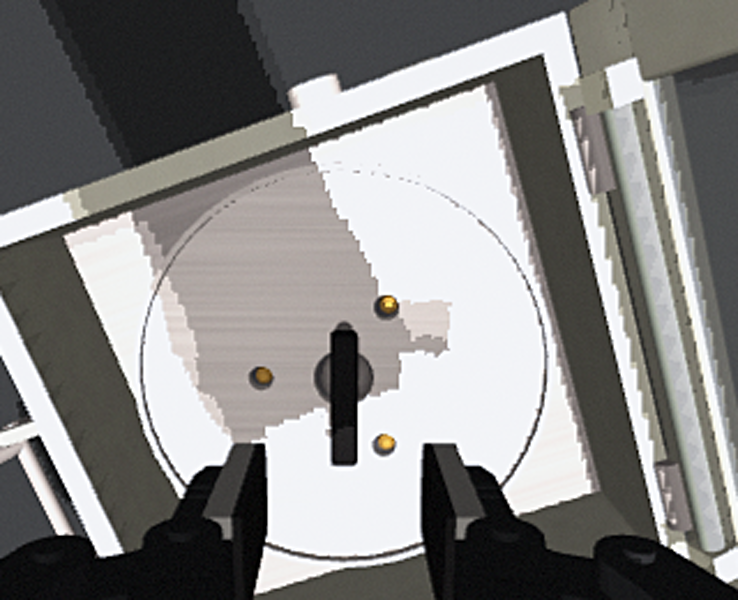

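Brass stud tops fill all three holes and the bar size matches the seated height, so the turntable is seated. Next, the cups.

Run:
```python
from h import *
print(shift([.53,-.33,.26]))
```

```text
[-46.5    5.65  -1.83]
```

Call:
carry_out(deltas=[[[-6,0.6,-2],0],[[-12,1.2,-2],0],[[-18,2,-2],0],[[-24,3,-2],0],[[-30,4,-2],0],[[-36,5,-2],0],[[-42,5.6,-2],0],[[-46.5,5.6,-2],0],[[-46.5,5.6,-2],0],[[-46.5,5.6,-2],0]], hand=0.55)

```text
t: 14.7
eef_pos: [0.5294, -0.3295, 0.2602]
tool_rot: [0.001, 0.757, 0.653, 0.004]
contact_force: [0.3, 0.3, 0.5]
gripper_width: 0.551
```

```bash
cat > cups.py <<'E'
from h import *
def look(f,z=.062):
    im=snap('wrist',f); c=get_calibration('wrist'); out=[]
    # foot: bright ring at top; find ellipse by circle template correlation: bright disc on top face
    g=cv2.cvtColor(im,cv2.COLOR_RGB2GRAY)
    m=(im.min(2)>225).astype(np.uint8); n,l,st,ce=cv2.connectedComponentsWithStats(m)
    for k in range(1,n):
        if st[k,4]<150: continue
        ys,xs=np.where(l==k)
        h=cv2.convexHull(np.c_[xs,ys].astype(np.int32)); (x,y),_=cv2.minEnclosingCircle(h)
        W=np.array([ray(c,b,a,z)[:2] for a,b in h[:,0]]); (wx,wy),r=cv2.minEnclosingCircle((W*1e4).astype(np.float32))
        if r<300: out.append((round(y),round(x),round(wx/1e4,4),round(wy/1e4,4),'diam mm',round(r/5,1)))
    return im,c,out
E
python3 - <<'E'
from cups import *
p,M=tool(); print(p)
im,c,o=look('w6'); print(*o,sep='\n')
print([np.round(d['centre']).tolist() for d in models.spot_in('cup0','wrist')])
for z in(.062,): print(proj(c,[[.4194,-.3222,z],[.513,-.30,z],[.537,-.389,z]]).round(0).tolist())
E
```

```text
[ 0.52936964 -0.32947642  0.26017867]
(70, 307, 0.4202, -0.3251, 'diam mm', 37.3)
(189, 262, 0.5333, -0.3935, 'diam mm', 37.5)
[[158.0, 334.0], [181.0, 267.0], [75.0, 308.0], [220.0, 172.0]]
[[69.0, 310.0], [158.0, 343.0], [191.0, 267.0]]
```

View pics/w6.png

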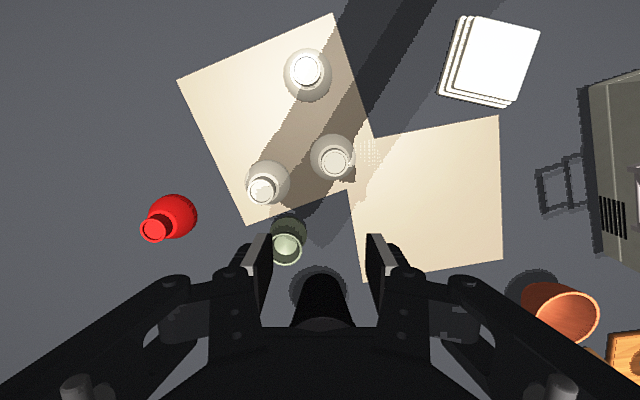

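White feet are at (69,307), (160,335) and (188,262). The grey-green jug at (245,287) is close behind cup C and the red decoy is at left.

Run:
```python
from h import *
c=get_calibration('wrist')
for r,k in[(69,307),(160,335),(188,262)]: print(ray(c,r,k,.062).round(4))
print('jug',ray(c,245,287,.065).round(3))
B=ray(c,160,335,.062)[:2]; print(shift([*B,.12]),shift([*B,.058]))
```

```text
[ 0.4191 -0.3248  0.062 ]
[ 0.5138 -0.3088  0.062 ]
[ 0.5331 -0.393   0.062 ]
jug [ 0.603 -0.377  0.065]
[ 1.64 -1.99 14.07] [ 1.61 -2.04 20.27]
```

Call:
carry_out(deltas=[[[1.6,-2,4],0],[[1.6,-2,9],0],[[1.6,-2,13],0],[[1.6,-2,17],0],[[1.6,-2,20.2],0],[[1.6,-2,20.2],0],[[1.6,-2,20.2],0]], hand=0.6)

```text
t: 15.68
eef_pos: [0.5153, -0.3088, 0.0598]
tool_rot: [0.002, 0.756, 0.655, 0.004]
contact_force: [-0.0, -0.6, 0.8]
gripper_width: 0.602
```

Call:
carry_out(deltas=[[[0,0,0],0],[[0,0,0],0],[[0,0,0],0],[[0,0,0],0],[[0,0,0],0]], hand=0.1, newtons=30)

```text
t: 16.3
eef_pos: [0.5164, -0.3094, 0.0616]
tool_rot: [0.004, 0.756, 0.655, 0.005]
contact_force: [0.2, 0.9, 6.8]
gripper_width: 0.337
```

Call:
carry_out(deltas=[[[0,0,-2],0],[[0,0,-6],0],[[0,0,-11],0],[[0,0,-16],0],[[0,0,-19],0],[[0,0,-19],0],[[0,0,-19],0]])

```text
t: 17.18
eef_pos: [0.5135, -0.3092, 0.2514]
tool_rot: [0.003, 0.756, 0.655, 0.005]
contact_force: [0.2, 0.1, -2.4]
gripper_width: 0.334
```

Run:
```python
from h import *
o=readout.get_obs(); print(o['eef_pos'],o['gripper_width'],o['contact_force'])
print(shift([.6267,.1564,.25]),shift([.6267,.1564,.14]))
snap('wrist','w7')
```

```text
[ 0.51345308 -0.30917189  0.25136953] 0.33374737019883954 [ 0.18386121  0.06742099 -2.40891218]
[47.7   4.57  0.38] [47.65  4.44 11.38]
```

View pics/w7.png

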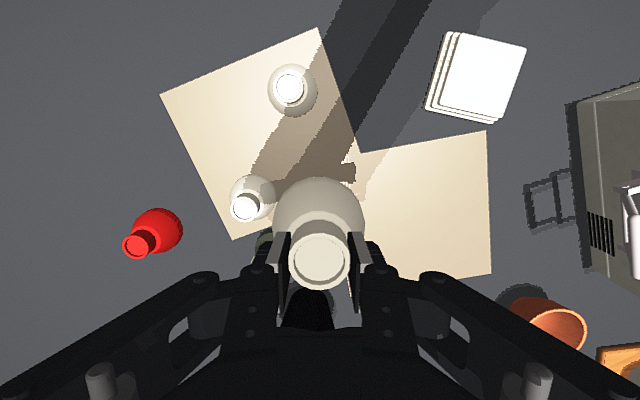

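Cup B is held upright in the jaws.

Call:
carry_out(deltas=[[[6,0.5,0],0],[[12,1,0],0],[[18,1.6,0],0],[[24,2.2,0],0],[[30,2.8,0],0],[[36,3.4,0],0],[[42,4,0],0],[[47.7,4.5,0.5],0],[[47.7,4.5,0.5],0],[[47.7,4.5,0.5],0]])

```text
t: 18.48
eef_pos: [0.6251, 0.1559, 0.2466]
tool_rot: [0.003, 0.756, 0.655, 0.003]
contact_force: [0.2, -0.8, -0.2]
gripper_width: 0.333
```

Run:
```python
from h import *
print(tool()[0],shift([.6267,.1564,.109]))
```

```text
[0.6251434  0.15591035 0.24663989] [ 0.05  0.03 13.76]
```

Call:
carry_out(deltas=[[[0,0,3],0],[[0,0,7],0],[[0,0,10],0],[[0,0,12],0],[[0,0,13],0],[[0,0,13.4],0],[[0,0,13.7],0],[[0,0,13.8],0],[[0,0,13.8],0]])

```text
t: 19.6
eef_pos: [0.6269, 0.1559, 0.1097]
tool_rot: [0.003, 0.756, 0.655, 0.004]
contact_force: [-0.7, 0.2, 3.8]
gripper_width: 0.338
```

Call:
carry_out(deltas=[[[0,0,0],0],[[0,0,0],0],[[0,0,0],0],[[0,0,0],0]], hand=0.5)

```text
t: 20.1
eef_pos: [0.6269, 0.156, 0.1096]
tool_rot: [0.003, 0.756, 0.655, 0.004]
contact_force: [0.5, 0.9, 0.2]
gripper_width: 0.505
```

Call:
carry_out(deltas=[[[0,0,-3],0],[[0,0,-8],0],[[-3,0,-13],0],[[-9,-1,-14],0],[[-15,-3,-14],0],[[-21,-5,-14],0],[[-27,-7,-14],0],[[-33,-7,-14],0],[[-39,-7,-14],0],[[-45,-6,-14],0]])

```text
t: 21.35
eef_pos: [0.5011, -0.2826, 0.2483]
tool_rot: [0.003, 0.756, 0.655, 0.004]
contact_force: [1.2, 0.1, 0.8]
gripper_width: 0.5
```

Run:
```python
from cups import *
p,M=tool(); print(p)
im,c,o=look('w8'); print(*o,sep='\n')
print([np.round(d['centre']).tolist() for d in models.spot_in('cup0','wrist')])
print(proj(c,[[.4191,-.3248,.062],[.5331,-.393,.062]]).round(0).tolist())
C=[.5331,-.393]; print(shift([*C,.12]),shift([*C,.058]))
```

```text
[ 0.50114184 -0.28264144  0.24826886]
(102, 268, 0.415, -0.3324, 'diam mm', 39.1)
(132, 252, 0.4409, -0.3537, 'diam mm', 42.8)
(192, 342, 0.5175, -0.2723, 'diam mm', 30.1)
(216, 226, 0.525, -0.4023, 'diam mm', 50.7)
(204, 615, 0.576, 0.0185, 'diam mm', 27.5)
[[248.0, 134.0], [104.0, 274.0], [3.0, 319.0], [210.0, 233.0]]
[[105.0, 276.0], [222.0, 235.0]]
[-9.74  4.77 12.95] [-9.72  4.7  19.15]
```

Call:
carry_out(deltas=[[[-5,2.5,2],0],[[-9.7,4.7,5],0],[[-9.7,4.7,9],0],[[-9.7,4.7,13],0],[[-9.7,4.7,17],0],[[-9.7,4.7,19],0],[[-9.7,4.7,19.1],0],[[-9.7,4.7,19.1],0]], hand=0.6)

```text
t: 22.45
eef_pos: [0.534, -0.3935, 0.06]
tool_rot: [0.006, 0.759, 0.651, 0.003]
contact_force: [0.6, 0.2, -0.3]
gripper_width: 0.603
```

Call:
carry_out(deltas=[[[0,0,0],0],[[0,0,0],0],[[0,0,0],0],[[0,0,0],0],[[0,0,0],0]], hand=0.1)

```text
t: 23.08
eef_pos: [0.535, -0.3946, 0.0619]
tool_rot: [0.008, 0.759, 0.651, 0.003]
contact_force: [-1.2, -0.3, 7.0]
gripper_width: 0.338
```

Call:
carry_out(deltas=[[[0,0,-2],0],[[0,0,-6],0],[[0,0,-11],0],[[0,0,-16],0],[[0,0,-19],0],[[0,0,-19],0],[[0,0,-19],0]])

```text
t: 23.95
eef_pos: [0.5316, -0.3926, 0.2513]
tool_rot: [0.007, 0.759, 0.651, 0.003]
contact_force: [0.1, -1.1, -2.2]
gripper_width: 0.334
```

Run:
```python
from h import *
o=readout.get_obs(); print(o['eef_pos'],o['gripper_width'],o['contact_force'])
print(shift([.5239,.1713,.25]))
```

```text
[ 0.53162625 -0.39256125  0.25134738] 0.3342322584943958 [ 0.11009003 -1.14545022 -2.15020842]
[55.6  -9.41 -0.22]
```

Call:
carry_out(deltas=[[[6,-1,0],0],[[12,-2,0],0],[[18,-3,0],0],[[24,-4,0],0],[[30,-5,0],0],[[36,-6,0],0],[[42,-7,0],0],[[48,-8,0],0],[[54,-9.4,0],0],[[55.6,-9.4,0],0]])

```text
t: 25.2
eef_pos: [0.5218, 0.1764, 0.246]
tool_rot: [0.006, 0.757, 0.654, 0.002]
contact_force: [0.3, 0.0, -1.7]
gripper_width: 0.336
```

Run:
```python
from h import *
print(tool()[0],shift([.5239,.1713,.109]))
```

```text
[0.52182631 0.1764227  0.24602931] [-0.42  0.12 13.71]
```

Call:
carry_out(deltas=[[[-0.4,0.1,3],0],[[-0.4,0.1,7],0],[[-0.4,0.1,10],0],[[-0.4,0.1,12],0],[[-0.4,0.1,13],0],[[-0.4,0.1,13.4],0],[[-0.4,0.1,13.6],0],[[-0.4,0.1,13.7],0],[[-0.4,0.1,13.7],0]])

```text
t: 26.32
eef_pos: [0.5242, 0.1714, 0.1099]
tool_rot: [0.006, 0.757, 0.653, 0.003]
contact_force: [-1.3, -1.6, 4.5]
gripper_width: 0.336
```

Call:
carry_out(deltas=[[[0,0,0],0],[[0,0,0],0],[[0,0,0],0],[[0,0,0],0]], hand=0.5)

```text
t: 26.82
eef_pos: [0.5242, 0.1714, 0.1099]
tool_rot: [0.006, 0.757, 0.653, 0.003]
contact_force: [-0.7, -0.2, 0.5]
gripper_width: 0.497
```

Call:
carry_out(deltas=[[[0,0,-3],0],[[0,0,-8],0],[[-3,0,-13],0],[[-9,-1,-14],0],[[-15,-3,-14],0],[[-21,-4,-14],0],[[-27,-4,-14],0],[[-33,-4,-14],0],[[-39,-4,-14],0],[[-44,-2,-14],0]])

```text
t: 28.08
eef_pos: [0.4372, -0.2622, 0.2516]
tool_rot: [0.006, 0.757, 0.653, 0.003]
contact_force: [1.4, 1.3, -0.5]
gripper_width: 0.496
```

Run:
```python
from cups import *
p,M=tool(); print(p)
snap('wrist','w9')
print([np.round(d['centre']).tolist() for d in models.spot_in('cup0','wrist')])
c=get_calibration('wrist'); print(proj(c,[[.4191,-.3248,.062]]).round(0).tolist())
A=[.4191,-.3248]; print(shift([*A,.12]),shift([*A,.058]))
```

```text
[ 0.43716151 -0.26221761  0.25156426]
[[43.0, 309.0], [284.0, 133.0], [161.0, 266.0]]
[[168.0, 264.0]]
[-5.99 -1.18 13.22] [-5.94 -1.27 19.42]
```

Call:
carry_out(deltas=[[[-4,-0.8,2],0],[[-6,-1.2,5],0],[[-6,-1.2,9],0],[[-6,-1.2,13],0],[[-6,-1.2,17],0],[[-6,-1.2,19.2],0],[[-6,-1.2,19.4],0],[[-6,-1.2,19.4],0]], hand=0.6)

```text
t: 29.18
eef_pos: [0.4201, -0.3257, 0.0589]
tool_rot: [0.008, 0.759, 0.651, 0.002]
contact_force: [0.4, -0.5, 0.1]
gripper_width: 0.6
```

Call:
carry_out(deltas=[[[0,0,0],0],[[0,0,0],0],[[0,0,0],0],[[0,0,0],0],[[0,0,0],0]], hand=0.1)

```text
t: 29.8
eef_pos: [0.4209, -0.3259, 0.0602]
tool_rot: [0.009, 0.759, 0.651, 0.003]
contact_force: [-0.5, 1.3, 4.7]
gripper_width: 0.34
```

Call:
carry_out(deltas=[[[0,0,-2],0],[[0,0,-6],0],[[0,0,-11],0],[[0,0,-16],0],[[0,0,-19],0],[[0,0,-19],0],[[0,0,-19],0]])

```text
t: 30.68
eef_pos: [0.4175, -0.3232, 0.2495]
tool_rot: [0.009, 0.759, 0.651, 0.003]
contact_force: [0.2, 0.3, -1.0]
gripper_width: 0.337
```

Run:
```python
from h import *
o=readout.get_obs(); print(o['eef_pos'],o['gripper_width'],o['contact_force'])
print(shift([.5631,.0798,.25]))
```

```text
[ 0.41748824 -0.32317852  0.24949008] 0.336680190900652 [ 0.22892317  0.34169467 -0.95619318]
[42.05  8.24 -0.21]
```

Call:
carry_out(deltas=[[[5.5,1,0],0],[[11,2,0],0],[[16.5,3,0],0],[[22,4.2,0],0],[[27.5,5.4,0],0],[[33,6.5,0],0],[[38,7.5,0],0],[[42,8.2,0],0],[[42,8.2,0],0],[[42,8.2,0],0]])

```text
t: 31.92
eef_pos: [0.5618, 0.0784, 0.2464]
tool_rot: [0.009, 0.759, 0.651, 0.001]
contact_force: [-0.9, -0.9, -0.8]
gripper_width: 0.338
```

Run:
```python
from h import *
print(tool()[0],shift([.5631,.0798,.108]))
```

```text
[0.56177543 0.07840724 0.24643816] [ 0.29 -0.09 13.84]
```

Call:
carry_out(deltas=[[[0.3,-0.1,3],0],[[0.3,-0.1,7],0],[[0.3,-0.1,10],0],[[0.3,-0.1,12],0],[[0.3,-0.1,13],0],[[0.3,-0.1,13.4],0],[[0.3,-0.1,13.7],0],[[0.3,-0.1,13.8],0],[[0.3,-0.1,13.8],0]])

```text
t: 33.05
eef_pos: [0.5633, 0.0801, 0.1088]
tool_rot: [0.009, 0.759, 0.651, 0.002]
contact_force: [0.7, 0.6, -1.1]
gripper_width: 0.337
```

Call:
carry_out(deltas=[[[0,0,0],0],[[0,0,0],0],[[0,0,0],0],[[0,0,0],0]], hand=0.48)

```text
t: 33.55
eef_pos: [0.5633, 0.0801, 0.1089]
tool_rot: [0.009, 0.759, 0.651, 0.002]
contact_force: [0.5, 0.2, 0.3]
gripper_width: 0.476
```

Call:
carry_out(deltas=[[[0,0,-3],0],[[0,0,-7],0],[[0,0,-12],0],[[0,0,-17],0],[[0,0,-21],0],[[0,0,-21],0],[[0,0,-21],0]])

```text
t: 34.42
eef_pos: [0.5599, 0.0825, 0.3182]
tool_rot: [0.008, 0.759, 0.651, 0.001]
contact_force: [-0.6, -0.4, -0.8]
gripper_width: 0.476
```

Run:
```python
from tt import *
import pickle
p,M=tool(); print(p,M.round(3).tolist())
im=snap('wrist','w10'); c=get_calibration('wrist'); pickle.dump(c,open('w10.pkl','wb'))
print([np.round(d['centre']).tolist() for d in models.spot_in('cup0','wrist')])
print(proj(c,[[.571,.1342,.086],[.6267,.1564,.108],[.5239,.1713,.108],[.5631,.0798,.108]]).round(0).tolist())
sc=snap('scene','sc10'); sd=snap('side','sd10')
cv2.imwrite('pics/v10.png',np.hstack([im[:,:,::-1][:, :],cv2.resize(sc[60:300,300:460,::-1],None,fx=1,fy=1) if 0 else cv2.resize(sc[90:240,310:370,::-1],(160,400))]))
cv2.imwrite('pics/v10b.png',cv2.resize(sc[60:240,300:500,::-1],(666,600),interpolation=cv2.INTER_CUBIC))
```

```text
[0.55990895 0.08248725 0.31815466] [[0.153, 0.988, 0.013], [0.988, -0.153, -0.011], [-0.009, 0.014, -1.0]]
[[128.0, 387.0], [8.0, 34.0], [211.0, 385.0], [166.0, 318.0]]
[[173.0, 366.0], [220.0, 392.0], [130.0, 398.0], [177.0, 320.0]]
```

View pics/w10.png

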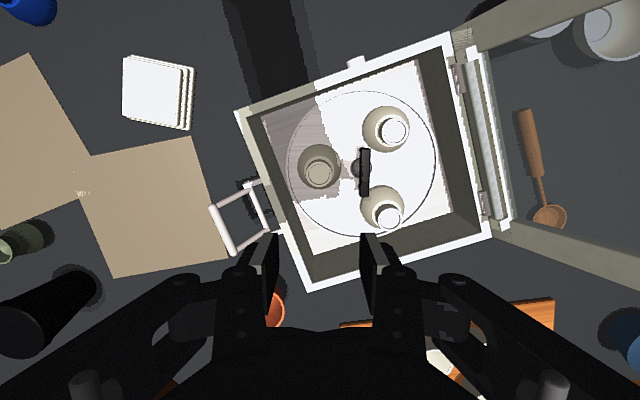

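All three cups stand upright on the plate, with feet at (131,393), (172,319) and (216,388) as planned. The lid is open at right and the latch leans outward at left, with its bar from (208,213) to (251,234). Now I measure the steriliser frame.

Run:
```python
from h import *
import pickle
c=pickle.load(open('w10.pkl','rb')); im=cv2.imread('pics/w10.png')
a=ray(c,109,236,.113); b=ray(c,291,309,.113); print(a,b,np.linalg.norm(a-b),np.degrees(np.arctan2(*(b-a)[[1,0]])))
# grid search: outer square edges visible: -y edge and -x edge, inner bottom
g=cv2.GaussianBlur(cv2.cvtColor(im,cv2.COLOR_BGR2GRAY),(0,0),1).astype(np.float32)
t=np.linspace(-.09,.09,60)
def val(P): q=proj(c,P).astype(np.float32); return cv2.remap(g,q[:,1:],q[:,:1],1).ravel(), q[:,0]<225
def score(x,y,w,yaw):
    ux=np.array([np.cos(yaw),np.sin(yaw)]);uy=np.array([-ux[1],ux[0]]);s=0
    for sd in('-y','-x','+y'):
        f=lambda o:(np.c_[np.array([x,y])+np.outer(t,ux)+(-o if sd=='-y' else o)*uy,np.full(60,.113)] if sd[1]=='y' else np.c_[np.array([x,y])-o*ux+np.outer(t,uy),np.full(60,.113)])
        for e in((.106,) if sd=='+y' else (.106,.116)):
            A,m=val(f(e-.003));B,m2=val(f(e+.003)); m&=m2; s+=np.median((A-B)[m])*(1 if e>.11 else -1)
    return s
from scipy.optimize import brute
S=[(score(x,y,0,np.radians(d)),x,y,d) for x in np.arange(.562,.582,.002) for y in np.arange(.124,.146,.002) for d in np.arange(5,13,1)]
S.sort(); print(S[-6:])
for r,k in[(208,213),(251,234)]: print('bar end',ray(c,r,k,.113))
```

```text
[0.47582974 0.00356876 0.113     ] [0.70316563 0.04454912 0.113     ] 0.2309999901340313 10.218595851472575
[(np.float32(664.4331), np.float64(0.5700000000000001), np.float64(0.136), np.int64(10)), (np.float32(685.3086), np.float64(0.5680000000000001), np.float64(0.134), np.int64(10)), (np.float32(689.13525), np.float64(0.5700000000000001), np.float64(0.136), np.int64(11)), (np.float32(703.478), np.float64(0.5700000000000001), np.float64(0.134), np.int64(9)), (np.float32(747.8086), np.float64(0.5700000000000001), np.float64(0.134), np.int64(11)), (np.float32(776.2617), np.float64(0.5700000000000001), np.float64(0.134), np.int64(10))]
bar end [ 0.57902285 -0.04765841  0.113     ]
bar end [ 0.6357523  -0.03599863  0.113     ]
```

```bash
cat >> h.py <<'E'
YAW=np.radians(10.1); UX=np.array([np.cos(YAW),np.sin(YAW)]); UY=np.array([-UX[1],UX[0]])
def st(x,y,z): return np.r_[np.array([.5705,.134])+x*UX+y*UY,z]
def inst():
    p,M=tool(); d=p[:2]-[.5705,.134]; return np.r_[d@UX,d@UY,p[2]].round(4),round(float(np.degrees(np.arctan2(M[1,0],M[0,0]))),2)
E
python3 - <<'E'
from h import *
print(shift(st(-.05,.25,.43)),inst())
E
```

```text
[ 27.19 -12.42 -11.68] (array([-0.0196, -0.049 ,  0.3176]), 81.18)
```

Call:
carry_out(deltas=[[[0,0,-5],-4],[[0,0,-10],-8],[[3,-2,-11.7],-12],[[8,-4,-11.7],-16],[[13,-6,-11.7],-19],[[18,-9,-11.7],-19],[[23,-12.4,-11.7],-19],[[27.2,-12.4,-11.7],-19],[[27.2,-12.4,-11.7],-19],[[27.2,-12.4,-11.7],-19]], hand=0)

```text
t: 35.88
eef_pos: [0.478, 0.3704, 0.4295]
tool_rot: [0.009, 0.642, 0.767, -0.002]
contact_force: [-1.3, 0.3, -0.2]
gripper_width: -0.001
```

Run:
```python
from h import *
print(inst(),readout.get_obs()['contact_force'],shift(st(-.05,.25,.30)),shift(st(-.05,.08,.30)))
```

```text
(array([-0.0496,  0.249 ,  0.4295]), 100.11) [-1.27037026  0.25371922 -0.16234634] [ 0.3  -0.15 12.94] [-16.69  -0.16  13.21]
```

Call:
carry_out(deltas=[[[0.3,-0.1,4],0],[[0.3,-0.1,8],0],[[0.3,-0.1,12],0],[[0.3,-0.1,13],0],[[0.3,-0.1,13],0]])

```text
t: 36.5
eef_pos: [0.4785, 0.3705, 0.3]
tool_rot: [0.009, 0.643, 0.766, -0.002]
contact_force: [-0.7, -0.4, -0.5]
gripper_width: -0.001
```

Call:
carry_out(deltas=[[[-1.5,0,0],0],[[-3,0,0],0],[[-4.5,0,0],0],[[-6,0,0],0],[[-7.5,0,0],0],[[-9,0,0],0]])

```text
t: 37.25
eef_pos: [0.4945, 0.2876, 0.3103]
tool_rot: [0.006, 0.641, 0.768, 0.005]
contact_force: [-24.3, 4.7, 58.3]
gripper_width: -0.003
```

Call:
carry_out(deltas=[[[-1.5,0,0],0],[[-3,0,0],0],[[-4.5,0,0],0],[[-6,0,0],0],[[-7.5,0,0],0],[[-7.5,0,0],0]])

```text
t: 38.0
eef_pos: [0.508, 0.2118, 0.3102]
tool_rot: [0.006, 0.642, 0.767, 0.005]
contact_force: [1.0, -0.5, 0.9]
gripper_width: 0.0
```

Run:
```python
from h import *
print(inst())
a=snap('side','sd11'); b=snap('scene','sc11')
cv2.imwrite('pics/v11.png',np.hstack([cv2.resize(a[60:240,200:380,::-1],(400,400)),cv2.resize(b[40:240,280:480,::-1],(400,400))]))
```

```text
(array([-0.0478,  0.0876,  0.3102]), 100.12)
```

View pics/v11.png

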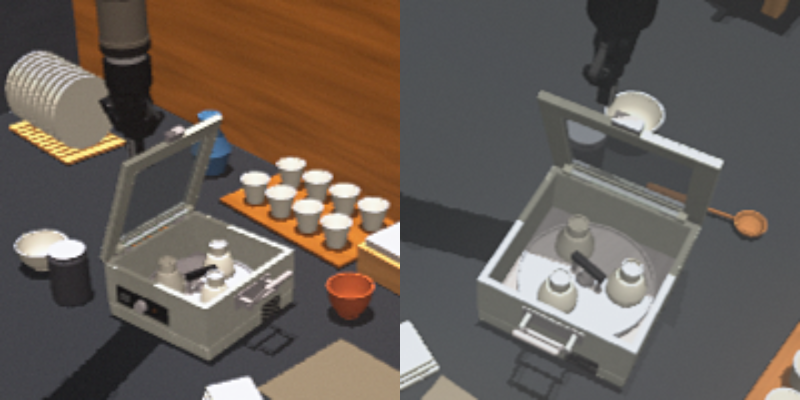

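The lid is past upright (top edge at about (165,130) in the left crop) and starting to fall shut. The bowl and spoon are undisturbed. I rise clear and wait.

Call:
carry_out(deltas=[[[0,0,-5],0],[[0,0,-10],0],[[0,0,-14],0],[[0,0,-14],0],[[0,0,-14],0],[[0,0,-14],0],[[0,0,-14],0],[[0,0,-14],0],[[0,0,-14],0],[[0,0,-14],0]])

```text
t: 39.35
eef_pos: [0.5057, 0.2138, 0.4502]
tool_rot: [0.005, 0.641, 0.768, 0.005]
contact_force: [-1.3, 0.4, -0.4]
gripper_width: 0.002
```

Call:
carry_out(deltas=[[[0,0,0],0],[[0,0,0],0],[[0,0,0],0],[[0,0,0],0],[[0,0,0],0],[[0,0,0],0],[[0,0,0],0],[[0,0,0],0],[[0,0,0],0],[[0,0,0],0]])

```text
t: 40.6
eef_pos: [0.5057, 0.2138, 0.4502]
tool_rot: [0.005, 0.641, 0.768, 0.005]
contact_force: [0.4, -0.1, -0.1]
gripper_width: 0.0
```

Run:
```python
from h import *
print(inst())
a=snap('side','sd12'); b=snap('scene','sc12')
cv2.imwrite('pics/v12.png',np.hstack([cv2.resize(a[60:240,200:380,::-1],(400,400)),cv2.resize(b[80:240,290:450,::-1],(400,400))]))
print(shift(st(0,-.24,.25)))
```

```text
(array([-0.0498,  0.09  ,  0.4502]), 100.27)
[-32.97   4.6   20.15]
```

View pics/v12.png

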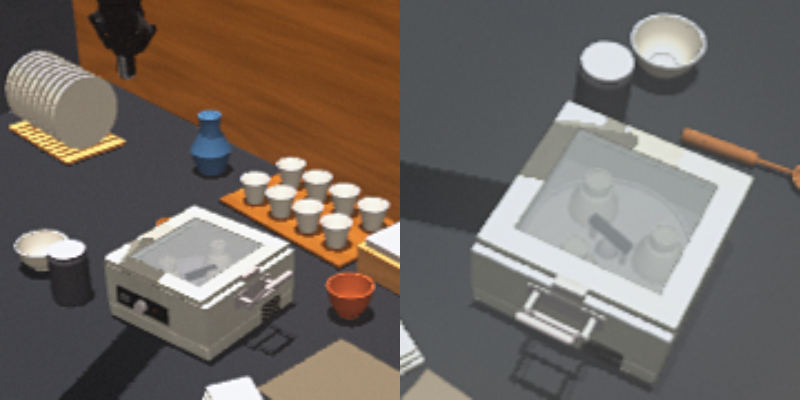

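The lid is shut flush and the latch still stands open in front. Now the latch.

Call:
carry_out(deltas=[[[-5,1,0],0],[[-10,2,2],0],[[-15,3,5],0],[[-20,4,8],0],[[-25,4.6,11],0],[[-30,4.6,14],0],[[-33,4.6,18],0],[[-33,4.6,20],0],[[-33,4.6,20],0],[[-33,4.6,20],0]])

```text
t: 41.95
eef_pos: [0.6136, -0.1011, 0.2528]
tool_rot: [0.006, 0.64, 0.768, 0.006]
contact_force: [-0.2, 0.0, 0.7]
gripper_width: -0.0
```

Run:
```python
from h import *
print(inst(),shift(st(0,-.235,.114)))
im=snap('wrist','w13'); cv2.imwrite('pics/v13.png',im[...,::-1]); c=get_calibration('wrist')
print(proj(c,[st(-.028,-.1885,.113),st(.028,-.1885,.113),st(0,-.116,.125)]).round())
```

```text
(array([ 0.0012, -0.239 ,  0.2528]), 100.4) [ 0.43 -0.34 13.87]
[[157. 378.]
 [217. 375.]
 [192. 462.]]
```

View pics/v13.png

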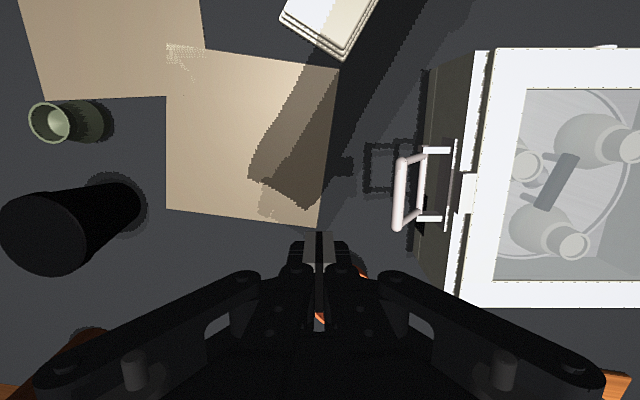

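The bar shows at rows 160–228, col about 400, a bit more upright than its open stop. It is centred on the tongue at (194,465). I lower outside it and push.

Call:
carry_out(deltas=[[[0.4,0,4],0],[[0.4,0,8],0],[[0.4,0,12],0],[[0.4,0,13.8],0],[[0.4,0,13.8],0],[[0.4,0,13.8],0]])

```text
t: 42.75
eef_pos: [0.6166, -0.0974, 0.1169]
tool_rot: [0.007, 0.64, 0.768, 0.007]
contact_force: [-0.1, -1.2, -0.2]
gripper_width: 0.001
```

Call:
carry_out(deltas=[[[1,0,0],0],[[2,0,0],0],[[3,0,0],0],[[4,0,0],0],[[5,0,0],0],[[6,0,0],0],[[7,0,0],0],[[7.3,0,0],0],[[7.3,0,0],0]])

```text
t: 43.88
eef_pos: [0.6059, -0.0327, 0.1223]
tool_rot: [0.012, 0.642, 0.766, 0.007]
contact_force: [-9.6, -13.3, 37.8]
gripper_width: 0.004
```

Run:
```python
from h import *
print(inst(),readout.get_obs()['contact_force'],shift(st(0,-.163,.152)),shift(st(0,-.13,.152)))
```

```text
(array([ 0.0056, -0.1704,  0.1223]), 100.04) [ -9.61902836 -13.28456632  37.75269856] [ 0.71 -0.48 -2.99] [ 4.01 -0.49 -3.02]
```

The bar is catching under the finger's knuckle, so I raise the tool before pushing on.

Call:
carry_out(deltas=[[[-0.3,0,-1],0],[[-0.3,-0.2,-2],0],[[0,-0.4,-2.9],0],[[0,-0.4,-2.9],0]])

```text
t: 44.38
eef_pos: [0.6011, -0.032, 0.1514]
tool_rot: [0.012, 0.642, 0.767, 0.008]
contact_force: [-0.7, 0.1, 0.4]
gripper_width: 0.001
```

Run:
```python
from h import *
print(inst(),readout.get_obs()['contact_force'])
im=snap('wrist','w14'); b=snap('scene','sc14'); cv2.imwrite('pics/v14.png',np.hstack([cv2.resize(im[100:300,250:530,::-1],(420,300)),cv2.resize(b[160:250,310:420,::-1],(367,300))]))
```

```text
(array([ 0.0011, -0.1688,  0.1514]), 100.14) [-0.68878533  0.09472144  0.43494842]
```

View pics/v14.png

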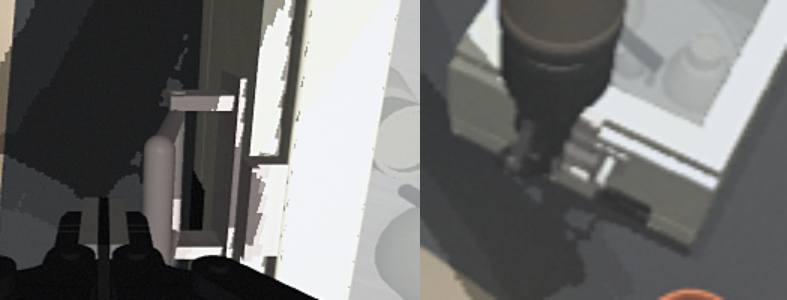

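Call:
carry_out(deltas=[[[0,0,0.6],0],[[0.8,0,0.6],0],[[1.6,0,0.6],0],[[2.4,0,0.3],0],[[2.4,0,0.2],0]])

```text
t: 45.1
eef_pos: [0.5968, -0.0074, 0.1487]
tool_rot: [0.012, 0.641, 0.767, 0.007]
contact_force: [-0.0, 0.7, -0.1]
gripper_width: -0.002
```

Run:
```python
from h import *
print(inst(),readout.get_obs()['contact_force'])
im=snap('wrist','w15'); print([d for d in models.spot_in('latch_bar','wrist')][:2]); c=get_calibration('wrist')
for a in(1.4,1.0,.67,.4,.2,0): print(a,proj(c,[st(0,-.140+.055*np.sin(.67-a),.087+.055*np.cos(.67-a))]).round())
```

```text
(array([ 0.0011, -0.1438,  0.1487]), 100.21) [-0.04096684  0.68501897 -0.05658291]
[{'centre': [216.0, 350.8], 'score': 0.67}, {'centre': [165.8, 527.4], 'score': 0.5}]
1.4 [[243. 262.]]
1.0 [[253. 296.]]
0.67 [[256. 332.]]
0.4 [[254. 362.]]
0.2 [[250. 382.]]
0 [[245. 397.]]
```

Call:
carry_out(deltas=[[[0.8,0,0],0],[[1.6,0,0],0],[[2.4,0,0],0],[[3,0,0],0],[[3.4,0,0],0],[[3.4,0,0],0]])

```text
t: 45.95
eef_pos: [0.5914, 0.0215, 0.1486]
tool_rot: [0.014, 0.643, 0.766, 0.006]
contact_force: [2.1, -8.9, -3.3]
gripper_width: -0.0
```

Run:
```python
from h import *
print(inst(),readout.get_obs()['contact_force'])
im=snap('wrist','w16'); print([d for d in models.spot_in('latch_bar','wrist')][:2]); c=get_calibration('wrist')
for a in(.67,.4,.2,0): print(a,proj(c,[st(0,-.140+.055*np.sin(.67-a),.087+.055*np.cos(.67-a))]).round())
print(shift(st(0,-.104,.19)),shift(st(0,-.104,.152)))
```

```text
(array([ 0.0008, -0.1144,  0.1486]), 100.0) [ 2.1395796  -8.91116777 -3.27874433]
[{'centre': [194.3, 316.4], 'score': 0.59}]
0.67 [[256. 269.]]
0.4 [[254. 299.]]
0.2 [[250. 321.]]
0 [[245. 338.]]
[ 0.98  0.03 -4.15] [ 1.03 -0.08 -0.35]
```

Call:
carry_out(deltas=[[[-0.4,0,0],0],[[-0.4,0,-2],0],[[-0.4,0,-4],0],[[1,0,-4.2],0],[[1.1,0,-4.2],0],[[1.1,0,-4.2],0]])

```text
t: 46.8
eef_pos: [0.5878, 0.0335, 0.19]
tool_rot: [0.014, 0.642, 0.766, 0.006]
contact_force: [0.8, -0.1, -0.6]
gripper_width: -0.001
```

Call:
carry_out(deltas=[[[0,0,1.5],0],[[0,0,2.8],0],[[0,0,3.4],0],[[0,0,3.8],0],[[0,0,4],0],[[0,0,4],0]])

```text
t: 47.55
eef_pos: [0.5886, 0.0329, 0.1516]
tool_rot: [0.013, 0.642, 0.766, 0.006]
contact_force: [-8.9, 1.0, 17.7]
gripper_width: -0.0
```

Contact is at a tip height of about 0.135 m, which is where the closed bar's top should be. I retreat and look.

Call:
carry_out(deltas=[[[0,0,-4],0],[[0,0,-9],0],[[-5,0,-14],0],[[-10,0,-17],0],[[-15,0,-17],0],[[-18,0,-17],0],[[-18,0,-17],0],[[-18,0,-17],0]])

```text
t: 48.55
eef_pos: [0.6154, -0.1423, 0.3234]
tool_rot: [0.012, 0.642, 0.766, 0.006]
contact_force: [0.0, -0.0, -0.7]
gripper_width: 0.002
```

Run:
```python
from h import *
print(inst(),readout.get_obs()['contact_force'],readout.get_obs()['t'])
im=snap('wrist','w17'); c=get_calibration('wrist'); b=snap('side','sd17'); s=snap('scene','sc17')
print([d for d in models.spot_in('latch_bar','wrist')][:2])
for a in(.67,.4,.2,.1,0): print(a,proj(c,[st(0,-.140+.055*np.sin(.67-a),.087+.055*np.cos(.67-a))]).round())
q=proj(c,[st(0,-.106,.13)])[0].astype(int); r,k=q; print(q)
cv2.imwrite('pics/v17.png',np.hstack([cv2.resize(im[max(0,r-75):r+75,k-75:k+75,::-1],(400,400)),cv2.resize(b[110:260,220:370,::-1],(400,400))]))
```

```text
(array([-0.0043, -0.2799,  0.3234]), 100.06) [ 0.00642329 -0.00766536 -0.73838369] 48.55
[{'centre': [176.4, 476.5], 'score': 0.89}]
0.67 [[182. 456.]]
0.4 [[182. 469.]]
0.2 [[181. 477.]]
0.1 [[180. 480.]]
0 [[180. 483.]]
[179 482]
```

View pics/v17.png

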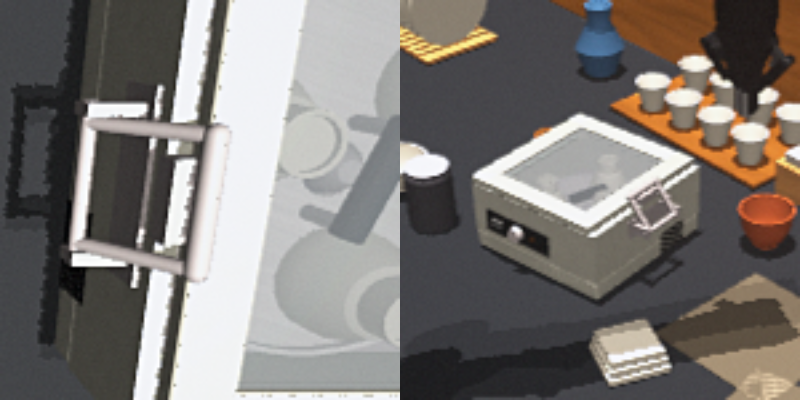

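Run:
```python
from h import *
read_camera('scene'); c=get_calibration('scene')
print([np.round(d['centre']).tolist() for d in models.spot_in('cup0','scene')],proj(c,[[.6267,.1564,.09],[.5239,.1713,.09],[.5631,.0798,.09]]).round().tolist())
im=cv2.imread('pics/sc17.png'); cv2.imwrite('pics/v18.png',cv2.resize(im[100:240,290:450],(685,600),interpolation=cv2.INTER_CUBIC))
```

```text
[[223.0, 209.0], [372.0, 201.0], [175.0, 379.0]] [[177.0, 395.0], [154.0, 368.0], [182.0, 360.0]]
```

View pics/v18.png

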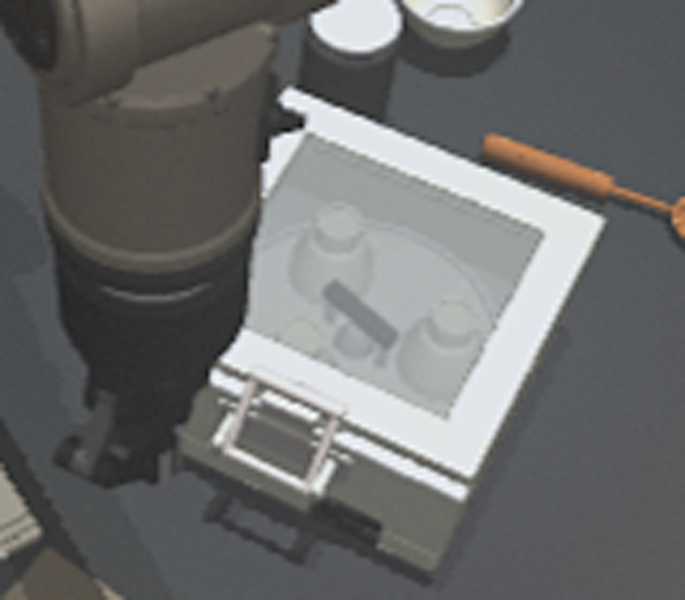

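The closed latch lies over the tongue, the lid is flush, and three upright cups show on the plate through the glass. The robot is clear, so I hand in.

```bash
python3 -c "
from station import bot; print(bot.hand_in())"
```

```text
the job is handed in; nothing more can be done
None
```

The steriliser is ready to run and I handed the job in at about 49 s. No verdict is reported back.

- **Turntable:** it is seated on the hub. The brass stud tops showed flush in all three holes, and the grip bar's size in the picture matched the seated height, not 7.5 mm higher.
- **Cups:** all three white cups (only three were on the mat) stand upside down on the plate, about 55–60 mm from its axis. I left the blue and red look-alikes alone. In the last picture two cups were fully visible through the lid and the third was partly hidden by the lid frame. The cup detector reported only one of the three through the glass.
- **Lid and latch:** the lid is shut, and the latch bar lies on it behind the catch. In the wrist picture the bar lined up with the closed angle by eye, though the detector placed it nearer 0.2 rad, over the 0.12 limit. A press from above met the bar at its closed height.
- **Contact forces:** forces rose twice on the way: 58 N at the wrist while pushing the lid over, and 38 N when the latch bar caught under a finger knuckle. Both are under the 120 N wrist limit. I could not confirm that the 58 N was on the fingers and not the gripper's body, where the limit is 40 N.
- **Other things:** those in view in the later pictures had not visibly moved.

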